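# Put four loose sockets back on the socket rail in order of size

### The job

Put the four loose sockets back on the studs of the socket rail, one to a stud and each pushed down until it sits on its clip, hexagon side still up. They go in order of size, the smallest beside the round hanging eyelet and the largest at the other end, so that the heavy ones are at the bottom when the rail is hung up.

Things in the scene. Friction and masses are not known exactly. Their poses are not given: they have to be found in the camera images.
- socket_1: smallest of the four loose steel sockets: upright cylinder 32 mm in diameter, 48 mm high, 0.16 kg (+-20 %), on the bench. Origin: centre of its underside; z up its axis. Hexagon mouth (22 mm across flats) upward; from below a square drive hole 19.5 mm wide, 24 mm deep, runs into the hexagon, so it is open right through
- socket_2: second smallest of the four loose steel sockets: upright cylinder 39 mm in diameter, 52 mm high, 0.25 kg (+-20 %), on the bench. Origin: centre of its underside; z up its axis. Hexagon mouth (27 mm across flats) upward; from below a square drive hole 19.5 mm wide, 24 mm deep, runs into the hexagon, so it is open right through
- socket_3: second largest of the four loose steel sockets: upright cylinder 46 mm in diameter, 57 mm high, 0.36 kg (+-20 %), on the bench. Origin: centre of its underside; z up its axis. Hexagon mouth (33 mm across flats) upward; from below a square drive hole 19.5 mm wide, 24 mm deep, runs into the hexagon, so it is open right through
- socket_4: largest of the four loose steel sockets: upright cylinder 53 mm in diameter, 62 mm high, 0.5 kg (+-20 %), on the bench. Origin: centre of its underside; z up its axis. Hexagon mouth (39 mm across flats) upward; from below a square drive hole 19.5 mm wide, 24 mm deep, runs into the hexagon, so it is open right through
- clip_a: one of four like clips, at any of the four places along the rail, fixed: black plate 34 mm (x, across the rail) by 26 mm (y, along it), 4 mm thick, with a round upright stud 13 mm thick, its tip 26 mm above the origin, its last 9 mm tapering to a 5 mm nose. A socket goes over the stud at any yaw, 3 mm play, and rests on the plate. Origin: stud axis, underside of plate, 10 mm above the bench
- clip_b: one of four like clips, at any of the four places along the rail, fixed: black plate 34 mm (x, across the rail) by 26 mm (y, along it), 4 mm thick, with a round upright stud 13 mm thick, its tip 26 mm above the origin, its last 9 mm tapering to a 5 mm nose. A socket goes over the stud at any yaw, 3 mm play, and rests on the plate. Origin: stud axis, underside of plate, 10 mm above the bench
- clip_c: one of four like clips, at any of the four places along the rail, fixed: black plate 34 mm (x, across the rail) by 26 mm (y, along it), 4 mm thick, with a round upright stud 13 mm thick, its tip 26 mm above the origin, its last 9 mm tapering to a 5 mm nose. A socket goes over the stud at any yaw, 3 mm play, and rests on the plate. Origin: stud axis, underside of plate, 10 mm above the bench
- clip_d: one of four like clips, at any of the four places along the rail, fixed: black plate 34 mm (x, across the rail) by 26 mm (y, along it), 4 mm thick, with a round upright stud 13 mm thick, its tip 26 mm above the origin, its last 9 mm tapering to a 5 mm nose. A socket goes over the stud at any yaw, 3 mm play, and rests on the plate. Origin: stud axis, underside of plate, 10 mm above the bench
- eyelet: hanging eyelet at one end of the rail, either end, fixed: flat black disc 42 mm across, 12 mm high, with a 20 mm hole (the other end has a square black stop with a small screw). Origin: centre of the hole, on the bench, in line with the studs, which stand about 51, 114, 178 and 240 mm from it (+-3 mm)
- rail: socket rail lying on the bench, fixed: aluminium channel 32 mm wide (x), 268 mm long (y), 10 mm high, carrying the four clips about 63 mm apart. Origin: its middle, on the bench; z up
Things that resemble listed ones, but are neither listed nor needed, are in the scene too. Leave any red look-alike of the socket_1 alone.

How it is judged (in metres and radians):
At the end, for the whole second after the job is handed in: All four sockets rest upright (7 degrees) over studs (axes within 8 mm), seated on the clip plates (within 3.5 mm). Distances from the eyelet's centre: smallest under 80 mm, second smallest 88 to 142 mm, second largest 150 to 205 mm, largest over 213 mm ((horizontal distance between socket_1 and clip_a below 0.008 m or horizontal distance between socket_1 and clip_b below 0.008 m or horizontal distance between socket_1 and clip_c below 0.008 m or horizontal distance between socket_1 and clip_d below 0.008 m) and height (world z) of socket_1 between 0.01 and 0.0175 m and angle between each of socket_1, socket_2, socket_3, socket_4's own z axis and vertical below 0.12 rad and linear speed of each of socket_1, socket_2, socket_3, socket_4 below 0.02 m/s and horizontal distance between socket_1 and eyelet below 0.08 m and (horizontal distance between socket_2 and clip_a below 0.008 m or horizontal distance between socket_2 and clip_b below 0.008 m or horizontal distance between socket_2 and clip_c below 0.008 m or horizontal distance between socket_2 and clip_d below 0.008 m) and height (world z) of socket_2 between 0.01 and 0.0175 m and horizontal distance between socket_2 and eyelet between 0.088 and 0.142 m and (horizontal distance between socket_3 and clip_a below 0.008 m or horizontal distance between socket_3 and clip_b below 0.008 m or horizontal distance between socket_3 and clip_c below 0.008 m or horizontal distance between socket_3 and clip_d below 0.008 m) and height (world z) of socket_3 between 0.01 and 0.0175 m and horizontal distance between socket_3 and eyelet between 0.15 and 0.205 m and (horizontal distance between socket_4 and clip_a below 0.008 m or horizontal distance between socket_4 and clip_b below 0.008 m or horizontal distance between socket_4 and clip_c below 0.008 m or horizontal distance between socket_4 and clip_d below 0.008 m) and height (world z) of socket_4 between 0.01 and 0.0175 m and horizontal distance between socket_4 and eyelet above 0.213 m); the robot touches nothing.
It also fails if it takes over 80 s, if anything falls off the work surface, if the arm or the gripper's body presses on something with over 40 N, if the wrist force passes 120 N, or if a joint passes its speed limit or range.

### The arm

A 6-joint arm with a two-finger parallel gripper is mounted at the origin on a cart in front of the work surface, level with it; the furniture and walls round the work are solid. World frame = base frame: x ahead of the robot, y to its left, z up, the work surface at z = 0. Lengths are in mm, angles in rad, forces in N, time in s.
With the tool pointing down it reaches from about 350 to 775 mm from the base axis. Payload 7.3 kg.
Tool frame: the origin (TCP) lies at the very end of the fingers, on their centre line; the grasp point (between the pads) lies 19 mm behind it; z points along the fingers, y is the line along which they close (so a half turn about z gives the same grasp; the last joint's range is limited). The gripper opens to 92 mm and grips with 3 to 60 N. Pads are 19 mm wide; open, the fingers measure 130 mm over their backs; the gripper's body (75 mm by 190 mm) begins 47 mm behind the grasp point.
Start: joints at [1.076, 0.342, 1.524, -0, 1.275, -0.146], TCP at [179.416, 493.411, 226.741] pointing down, gripper open.
Joint ranges: [-2.53, 2.53], [-0.77, 2.02], [0.04, 2.7], [-1, 4.14], [0.28, 2.66], [-3.11, 3.11]. Speed limits (rad/s): [2.57, 2.57, 3.14, 3.14, 3.14, 3.14].

### API

Orientations are given as [roll, pitch, yaw] about the fixed x, y, z axes, in that order (R = Rz(yaw) Ry(pitch) Rx(roll)).
In Python, from plant import bot gives the robot as it stands.
- The arm moves only by the tool jog_arm, never from a script. Its argument "targets" is a list of rows, each an object with "xyz": the shift along the tool's x, y, z as a fraction of full scale, a list of three; "spin": the turn about the tool's z as a fraction of full scale. In form: [{"xyz": [x, y, z], "spin": spin}, ...]. A call has exactly 10 rows; each row shifts and turns the commanded pose from where the row before left it, along the tool's axes as they then stand; what a row does not reach is not made up. Full scale, the value 1, is 80 mm for a shift and 0.1 rad for a turn. A row lasts 1/8 s, in which the tool goes at most 62.5 mm and 10.7 degrees, less where a joint would pass 70% of its speed; a pose out of reach is approached as far as the arm can. A call with a number of a shift or a turn outside -1 to 1 is refused whole. A call with a gripper value outside its range is refused whole. "gripper" is the opening in per cent of the stroke, from 0 (shut) to 100 (fully open), set as the call begins (left out, the last holds). The fingers move at their own pace and stop on an object; the grip force is fixed at half the most. Time passes only in rows, so rows that do not move let the fingers close, or fill a call up. It gives the time, the measured TCP pose, the force, the opening and the grip force at its end, in the units of the state.
- bot.get_obs(): the state, without advancing time (a new reading comes with each control period).
- bot.capture(name): name is "scene" or "top" or "wrist"; returns the picture (384x512x3 uint8, blue, green, red); there is no depth.
- bot.get_calibration(name): a dict with "vfov" (degrees; the focal length in pixels is half the picture's height over the tangent of half this angle, whatever the lens; pixels are square), "cx", "cy" (the principal point, pixels), "eye" and "rotation" of the camera in the world. Camera axes: x right, y down, z forward; pixel columns grow to the right and rows downward; lengths in mm; the calibration is good to about 2 mm. A picture is of the moment at which its call begins: read the wrist's pose just before it. get_calibration takes no time and is no camera call; for the wrist camera it gives the pose at the moment of the call.
- bot.close_job(): hands the job in; it is judged then, once.
The state is a dict: "time": time; "joint_positions": joint angles; "dq": joint speeds; "tau": joint torques, N m; "tool_pos": TCP position; "tcp_rot": TCP orientation; "contact_force": force on the tool from outside, world axes, zero at the start; "moment": the same for the moment, N m; "grip_width": finger opening in mm; "finger_force": force on a finger pad.
Only numpy, scipy, OpenCV 4.12 (cv2) and the standard library are available. Lean on these libraries where they do the work, as an engineer would, in place of code of your own. Each camera call takes 0.05 s, during which the arm holds its last target. There are 200 camera calls.

## Working session

There is one attempt and no reset: what is moved stays moved. The work goes in short steps, Python scripts to look and compute and a tool call to move; the robot and the scene stay as the last step left them, time stands still between calls to the robot, and variables do not carry over. Pictures are saved under pics/ and viewed, at most 14 in all, crops included, and the job is handed in when it is done.

Besides the shell and the picture viewer there is one more tool, called as name(argument=value, ...) on one line, values as JSON. jog_arm: Moves the arm, as the interface text tells. Shift numbers are shares of 80 mm and turn numbers shares of 0.1 rad, none past 1 either way. Its arguments: {"type":"object","properties":{"targets":{"type":"array","items":{"type":"object","properties":{"xyz":{"type":"array","items":{"type":"number"}},"spin":{"type":"number"}}}},"gripper":{"type":"number"}},"required":["targets"]}

```bash
mkdir -p pics
python3 - <<'E'
from plant import bot
import cv2
for n in("scene","top"):
    cv2.imwrite(f"pics/{n}0.png",bot.capture(n)); print(n,bot.get_calibration(n))
o=bot.get_obs();print(o)
E
```

```text
scene {'vfov': 50.70623680696808, 'cx': 261.36773060480476, 'cy': 198.7322938613528, 'eye': array([-64.45134703, -44.50825115, 566.0377576 ]), 'rotation': array([-2.24358274,  0.01117544, -1.04488476])}
top {'vfov': 45.29686841011152, 'cx': 261.8227409488592, 'cy': 188.62713586753162, 'eye': array([383.18371974, 285.72238413, 972.95627584]), 'rotation': array([-3.00542407,  0.01110009, -1.55132806])}
{'time': 0.1, 'joint_positions': array([ 1.07600177e+00,  3.42658501e-01,  1.52491342e+00, -5.68076518e-05,
        1.27535919e+00, -1.45982395e-01]), 'dq': array([ 0.00110287, -0.00190848, -0.0035074 , -0.00049508,  0.00203411,
       -0.00033414]), 'tau': array([ 6.30048999e-04, -4.32005739e+01, -2.44693226e+01,  7.18317926e-02,
        5.26710448e-02, -5.35054198e-05]), 'tool_pos': array([179.254569  , 493.0782191 , 226.11442829]), 'tcp_rot': array([-3.14026052e+00, -1.40952401e-04,  2.79279697e+00]), 'contact_force': array([-0.32509637, -0.19674241,  0.13496779]), 'moment': array([-0.01971999, -0.0224456 ,  0.0260986 ]), 'finger_force': 0.0, 'grip_width': 91.71726291306966}
```

View pics/top0.png

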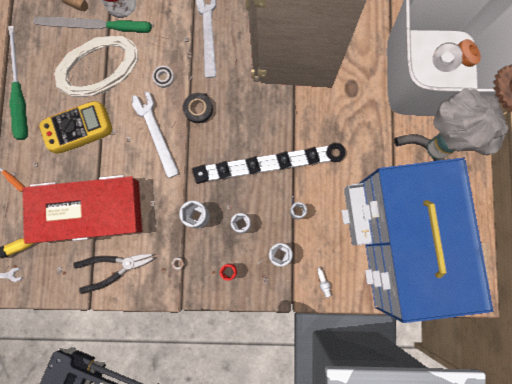

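View pics/scene0.png

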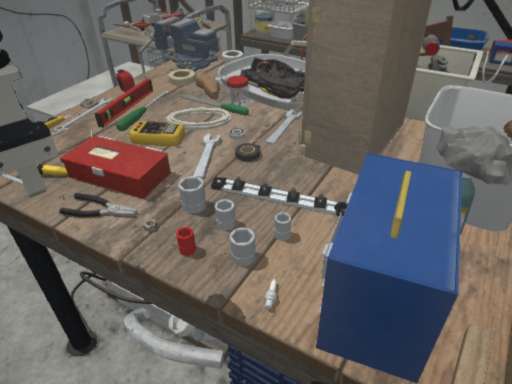

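The top view shows the rail from a square stop at about (200,174) to the eyelet at about (336,152). There are four grey sockets: (194,214), (241,222), (281,254) and (299,210). The red look-alike is at (228,271) and must be left alone. A nut at (178,263) and a bearing at (163,76) aren't needed. I'll confirm with one enlarged crop.

```bash
cat > h.py <<'E'
import numpy as np,cv2
from scipy.spatial.transform import Rotation as R
def ray(cal,u,v,z):
    f=192/np.tan(np.radians(cal["vfov"])/2)
    d=R.from_euler("xyz",cal["rotation"]).as_matrix()@[(u-cal["cx"])/f,(v-cal["cy"])/f,1]
    e=cal["eye"]; return e+d*(z-e[2])/d[2]
def proj(cal,p):
    f=192/np.tan(np.radians(cal["vfov"])/2)
    c=R.from_euler("xyz",cal["rotation"]).as_matrix().T@(np.array(p,float)-cal["eye"])
    return f*c[0]/c[2]+cal["cx"],f*c[1]/c[2]+cal["cy"]
E
python3 - <<'E'
from plant import bot
from h import *
im=cv2.imread("pics/top0.png");c=im[135:290,170:390]
cv2.imwrite("pics/crop.png",cv2.resize(c,None,fx=3.6,fy=3.6,interpolation=cv2.INTER_CUBIC))
cal=bot.get_calibration("top")
for n,u,v,z in[("L",194,214,62),("241",241,222,52),("281",281,254,57),("299",299,210,48),("eye",336,152,12),("stop",200,174,12),("box",360,172,0),("redbox",138,235,50)]:
    print(n,ray(cal,u,v,z).round())
s=bot.get_calibration("scene")
# toolbox corner in the scene : try heights
for z in(0,100,150,200,250,300): print(z,ray(cal,377,170,z).round(),np.round(proj(s,ray(cal,377,170,z))))
print(bot.get_calibration("wrist"))
E
```

```text
L [455. 432.  62.]
241 [441. 339.  52.]
281 [379. 258.  57.]
299 [468. 223.  48.]
eye [596. 143.  12.]
stop [544. 431.  12.]
box [556.  90.   0.]
redbox [411. 545.  50.]
0 [561.  53.   0.] [379. 235.]
100 [543.  77. 100.] [372. 197.]
150 [534.  89. 150.] [369. 176.]
200 [524. 101. 200.] [364. 152.]
250 [515. 113. 250.] [360. 126.]
300 [506. 125. 300.] [355.  98.]
{'vfov': 63.97832309494491, 'cx': 250.60514174939317, 'cy': 189.55408090632872, 'eye': array([112.23036012, 518.14035625, 383.39109121]), 'rotation': array([2.87259371e+00, 8.95127179e-04, 1.22080760e+00])}
```

View pics/crop.png

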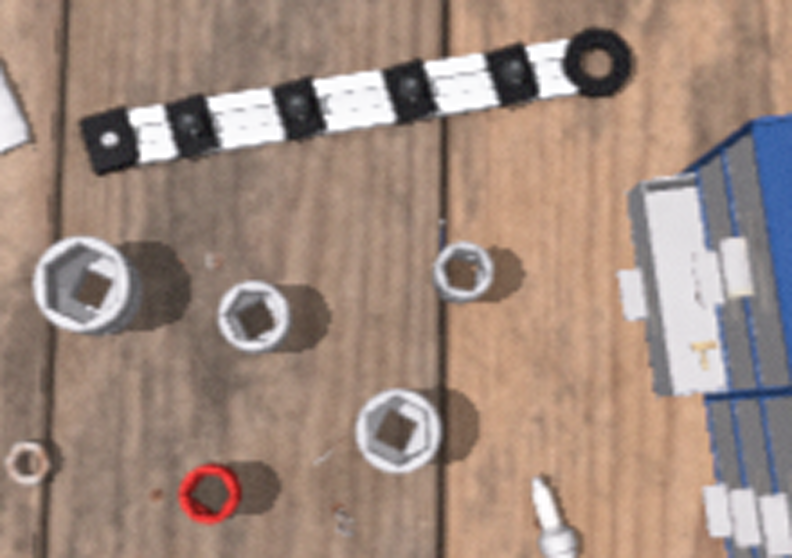

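The crop confirms the order by rim diameter in crop pixels: largest (83,284), then (398,430), (254,316) and smallest (464,271). The red one is at (210,493). The eyelet is the ring at the right end of the rail, crop (598,62). The toolbox is close to that end, so I'll grip with the fingers closing across the rail. First I'll spin the tool by about 1.04 rad.

jog_arm(targets=[{"xyz": [0, 0, 0], "spin": 1}, {"xyz": [0, 0, 0], "spin": 1}, {"xyz": [0, 0, 0], "spin": 1}, {"xyz": [0, 0, 0], "spin": 1}, {"xyz": [0, 0, 0], "spin": 1}, {"xyz": [0, 0, 0], "spin": 1}, {"xyz": [0, 0, 0], "spin": 1}, {"xyz": [0, 0, 0], "spin": 1}, {"xyz": [0, 0, 0], "spin": 1}, {"xyz": [0, 0, 0], "spin": 1}], gripper=100)

```text
time: 1.35
tool_pos: [179.3, 493.2, 226.3]
tcp_rot: [-3.141, 0.001, 1.79]
contact_force: [0.6, 0.4, -0.6]
grip_width: 91.8
finger_force: 0.0
```

jog_arm(targets=[{"xyz": [-0.39, 0.425, 0], "spin": 0}, {"xyz": [-0.39, 0.425, 0], "spin": 0}, {"xyz": [-0.39, 0.425, 0], "spin": 0}, {"xyz": [-0.39, 0.425, 0], "spin": 0}, {"xyz": [-0.39, 0.425, 0], "spin": 0}, {"xyz": [-0.39, 0.425, 0], "spin": 0}, {"xyz": [-0.39, 0.425, 0], "spin": 0}, {"xyz": [-0.39, 0.425, 0], "spin": 0}, {"xyz": [0, 0, 0], "spin": 0.4}, {"xyz": [0, 0, 0], "spin": 0}])

```text
time: 2.6
tool_pos: [499.8, 309.3, 226.1]
tcp_rot: [-3.14, 0.0, 1.752]
contact_force: [-0.1, 0.3, 0.1]
grip_width: 92.0
finger_force: 0.0
```

Run:
```python
from plant import bot
import cv2,pickle
c=bot.get_calibration("wrist");im=bot.capture("wrist")
pickle.dump(c,open("w1.pkl","wb"));cv2.imwrite("pics/w1.png",im)
cv2.imwrite("pics/w1b.png",cv2.resize(im,None,fx=1.5625,fy=1.5625,interpolation=cv2.INTER_CUBIC))
```

```text
(no output)
```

View pics/w1b.png

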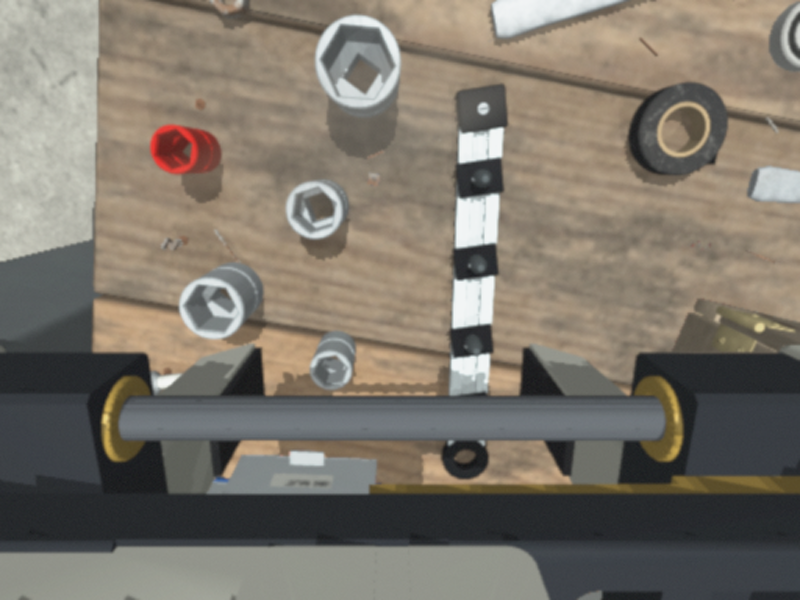

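The wrist view (1.56× enlarged) shows the rims at (358,62) largest, (317,210), (214,307) and (332,369) smallest. Three stud tips are visible at (484,178), (480,265) and (475,344), and the eyelet is at (466,459).

Run:
```python
from plant import bot
from h import *
import pickle
W=pickle.load(open("w1.pkl","rb"));T=bot.get_calibration("top")
w=lambda u,v,z:ray(W,(u+.5)/1.5625-.5,(v+.5)/1.5625-.5,z).round(1)[:2]
t=lambda u,v,z:ray(T,170+(u+.5)/3.6-.5,135+(v+.5)/3.6-.5,z).round(1)[:2]
for n,a,b,z in[("s4",(358,62),(83,284),62),("s2",(317,210),(254,316),52),("s3",(214,307),(398,430),57),("s1",(332,369),(464,271),48),
 ("tipD",(484,178),(193,120),36),("tipC",(480,265),(299,98),36),("tipB",(475,344),(410,82),36),("plD",(480,177),(192,127),14),("plC",(476,262),(300,108),14),("plB",(471,340),(410,91),14),("plA",(0,0),(514,73),14),("eye",(466,459),(598,62),12)]:
    print(n,w(*a,z),t(*b,z))
```

```text
s4 [455.7 435.6] [455.4 434.6]
s2 [442.  341.3] [440.1 340.3]
s3 [380.2 261.4] [379.  259.6]
s1 [469.1 225.1] [467.7 223.7]
tipD [552.1 382.4] [553.1 379.3]
tipC [563.5 321.2] [567.  318.6]
tipB [573.8 260. ] [577.5 254.9]
plD [553.1 382.7] [552.9 382. ]
plC [564.7 319.3] [565.3 318.7]
plB [575.3 255.2] [576.6 254.1]
plA [204.5 438.4] [588.5 193. ]
eye [596.3 144.5] [596.4 143.2]
```

The two cameras agree to within about 2 mm, so I'll take the largest socket first.

jog_arm(targets=[{"xyz": [0.55, -0.087, 0], "spin": 0}, {"xyz": [0.55, -0.087, 0], "spin": 0}, {"xyz": [0.546, -0.088, 0], "spin": 0}, {"xyz": [0, 0, 0.51], "spin": 0}, {"xyz": [0, 0, 0.51], "spin": 0}, {"xyz": [0, 0, 0.51], "spin": 0}, {"xyz": [0, 0, 0.51], "spin": 0}, {"xyz": [0, 0, 0.3], "spin": 0}, {"xyz": [0, 0, 0.21], "spin": 0}, {"xyz": [0, 0, 0], "spin": 0}])

```text
time: 3.9
tool_pos: [454.4, 435.4, 21.8]
tcp_rot: [-3.14, 0.001, 1.754]
contact_force: [0.2, -1.0, 0.4]
grip_width: 91.7
finger_force: 0.0
```

jog_arm(targets=[{"xyz": [0, 0, 0], "spin": 0}, {"xyz": [0, 0, 0], "spin": 0}, {"xyz": [0, 0, 0], "spin": 0}, {"xyz": [0, 0, 0], "spin": 0}, {"xyz": [0, 0, 0], "spin": 0}, {"xyz": [0, 0, 0], "spin": 0}, {"xyz": [0, 0, 0], "spin": 0}, {"xyz": [0, 0, -0.3], "spin": 0}, {"xyz": [0, 0, -0.4], "spin": 0}, {"xyz": [0, 0, -0.3], "spin": 0}], gripper=0)

```text
time: 5.15
tool_pos: [455.0, 435.3, 102.7]
tcp_rot: [-3.14, 0.001, 1.753]
contact_force: [0.2, -0.3, -5.1]
grip_width: 51.4
finger_force: 29.9
```

jog_arm(targets=[{"xyz": [-0.29, 0.361, 0], "spin": 0}, {"xyz": [-0.29, 0.361, 0], "spin": 0}, {"xyz": [-0.291, 0.362, 0], "spin": 0}, {"xyz": [0, 0, 0], "spin": 0}, {"xyz": [0, 0, 0.3], "spin": 0}, {"xyz": [0, 0, 0.2], "spin": 0}, {"xyz": [0, 0, 0.1], "spin": 0}, {"xyz": [0, 0, 0.1], "spin": 0}, {"xyz": [0, 0, 0.1], "spin": 0}, {"xyz": [0, 0, 0], "spin": 0}])

```text
time: 6.4
tool_pos: [552.8, 382.6, 38.2]
tcp_rot: [-3.141, 0.0, 1.753]
contact_force: [-0.3, 1.0, -4.9]
grip_width: 51.7
finger_force: 29.9
```

jog_arm(targets=[{"xyz": [0, 0, 0.02], "spin": 0}, {"xyz": [0, 0, 0], "spin": 0}, {"xyz": [0, 0, 0], "spin": 0}, {"xyz": [0, 0, 0], "spin": 0}, {"xyz": [0, 0, -0.3], "spin": 0}, {"xyz": [0, 0, -0.6], "spin": 0}, {"xyz": [-0.1, -0.2, -0.35], "spin": 0}, {"xyz": [-0.21, -0.45, 0], "spin": 0}, {"xyz": [-0.3, -0.65, 0], "spin": 0}, {"xyz": [-0.28, -0.6, 0], "spin": 0}], gripper=100)

```text
time: 7.65
tool_pos: [415.1, 284.2, 137.3]
tcp_rot: [3.141, -0.0, 1.753]
contact_force: [0.4, -0.3, -0.3]
grip_width: 91.7
finger_force: 0.0
```

Run:
```python
from plant import bot
from h import *
print(bot.get_obs()["tool_pos"])
im=bot.capture("top");cv2.imwrite("pics/t2.png",cv2.resize(im[135:290,170:390],None,fx=3.6,fy=3.6,interpolation=cv2.INTER_CUBIC))
```

```text
[415.05300824 284.19377982 137.33369559]
```

View pics/t2.png

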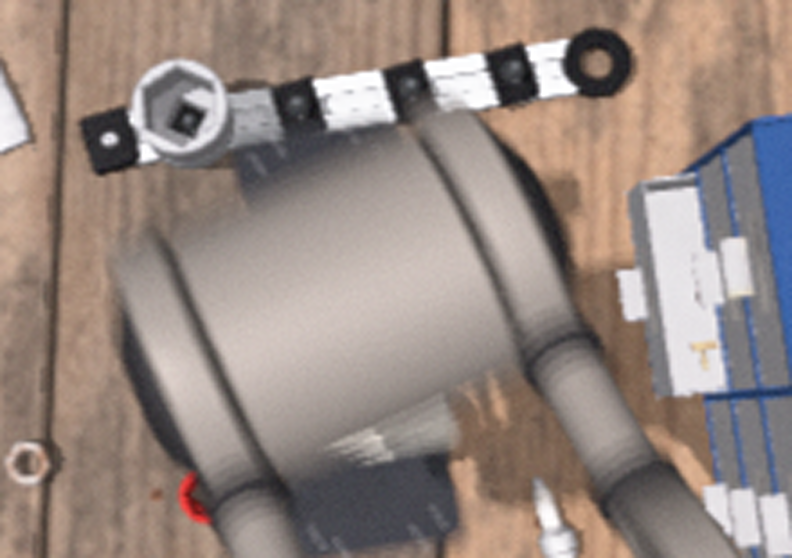

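The largest socket is seated, with the stud visible inside its drive hole at crop (188,118). Next is the second largest.

jog_arm(targets=[{"xyz": [-0.106, -0.245, 0], "spin": 0}, {"xyz": [-0.106, -0.244, 0], "spin": 0}, {"xyz": [0, 0, 0], "spin": 0}, {"xyz": [0, 0, 0.4], "spin": 0}, {"xyz": [0, 0, 0.5], "spin": 0}, {"xyz": [0, 0, 0.34], "spin": 0}, {"xyz": [0, 0, 0.2], "spin": 0}, {"xyz": [0, 0, 0], "spin": 0}, {"xyz": [0, 0, 0], "spin": 0}, {"xyz": [0, 0, 0], "spin": 0}])

```text
time: 8.95
tool_pos: [381.9, 261.8, 22.7]
tcp_rot: [3.14, -0.001, 1.753]
contact_force: [0.4, -0.4, -0.4]
grip_width: 91.9
finger_force: 0.0
```

jog_arm(targets=[{"xyz": [0, 0, 0], "spin": 0}, {"xyz": [0, 0, 0], "spin": 0}, {"xyz": [0, 0, 0], "spin": 0}, {"xyz": [0, 0, 0], "spin": 0}, {"xyz": [0, 0, 0], "spin": 0}, {"xyz": [0, 0, 0], "spin": 0}, {"xyz": [0, 0, 0], "spin": 0}, {"xyz": [0, 0, -0.3], "spin": 0}, {"xyz": [0, 0, -0.5], "spin": 0}, {"xyz": [0, 0, -0.4], "spin": 0}], gripper=0)

```text
time: 10.2
tool_pos: [381.8, 261.6, 119.0]
tcp_rot: [3.14, -0.0, 1.753]
contact_force: [-0.2, 0.6, -4.1]
grip_width: 44.8
finger_force: 30.0
```

jog_arm(targets=[{"xyz": [0.062, 0.477, 0], "spin": 0}, {"xyz": [0.062, 0.477, 0], "spin": 0}, {"xyz": [0.062, 0.477, 0], "spin": 0}, {"xyz": [0.062, 0.477, 0], "spin": 0}, {"xyz": [0.062, 0.477, 0], "spin": 0}, {"xyz": [0, 0, 0.1], "spin": 0}, {"xyz": [0, 0, 0.4], "spin": 0}, {"xyz": [0, 0, 0.2], "spin": 0}, {"xyz": [0, 0, 0.15], "spin": 0}, {"xyz": [0, 0, 0.1], "spin": 0}])

```text
time: 11.45
tool_pos: [564.3, 320.4, 41.7]
tcp_rot: [3.141, -0.0, 1.753]
contact_force: [-1.0, 0.3, -2.9]
grip_width: 44.7
finger_force: 30.0
```

jog_arm(targets=[{"xyz": [0, 0, 0.05], "spin": 0}, {"xyz": [0, 0, 0.01], "spin": 0}, {"xyz": [0, 0, 0], "spin": 0}, {"xyz": [0, 0, 0], "spin": 0}, {"xyz": [0, 0, 0], "spin": 0}, {"xyz": [0, 0, 0], "spin": 0}, {"xyz": [0, 0, 0], "spin": 0}, {"xyz": [0, 0, 0], "spin": 0}, {"xyz": [0, 0, 0], "spin": 0}, {"xyz": [0, 0, 0], "spin": 0}])

```text
time: 12.7
tool_pos: [564.3, 320.4, 37.1]
tcp_rot: [3.142, -0.0, 1.753]
contact_force: [0.3, -0.4, -3.4]
grip_width: 44.5
finger_force: 30.0
```

jog_arm(targets=[{"xyz": [0, 0, 0], "spin": 0}, {"xyz": [0, 0, 0], "spin": 0}, {"xyz": [0, 0, 0], "spin": 0}, {"xyz": [0, 0, 0], "spin": 0}, {"xyz": [0, 0, -0.3], "spin": 0}, {"xyz": [0, 0, -0.6], "spin": 0}, {"xyz": [0, 0, -0.2], "spin": 0}, {"xyz": [0.178, -0.488, 0], "spin": 0}, {"xyz": [0.178, -0.488, 0], "spin": 0}, {"xyz": [0.178, -0.488, 0], "spin": 0}], gripper=100)

```text
time: 13.95
tool_pos: [439.8, 341.0, 124.5]
tcp_rot: [-3.141, 0.0, 1.752]
contact_force: [-0.3, 1.1, 0.6]
grip_width: 91.4
finger_force: 0.0
```

jog_arm(targets=[{"xyz": [0, 0, 0.1], "spin": 0}, {"xyz": [0, 0, 0.4], "spin": 0}, {"xyz": [0, 0, 0.4], "spin": 0}, {"xyz": [0, 0, 0.28], "spin": 0}, {"xyz": [0, 0, 0.1], "spin": 0}, {"xyz": [0, 0, 0], "spin": 0}, {"xyz": [0, 0, 0], "spin": 0}, {"xyz": [0, 0, 0], "spin": 0}, {"xyz": [0, 0, 0], "spin": 0}, {"xyz": [0, 0, 0], "spin": 0}])

```text
time: 15.2
tool_pos: [441.5, 341.3, 23.0]
tcp_rot: [3.141, -0.0, 1.753]
contact_force: [-0.8, 0.2, 0.8]
grip_width: 91.6
finger_force: 0.0
```

jog_arm(targets=[{"xyz": [0, 0, 0], "spin": 0}, {"xyz": [0, 0, 0], "spin": 0}, {"xyz": [0, 0, 0], "spin": 0}, {"xyz": [0, 0, 0], "spin": 0}, {"xyz": [0, 0, 0], "spin": 0}, {"xyz": [0, 0, 0], "spin": 0}, {"xyz": [0, 0, 0], "spin": 0}, {"xyz": [0, 0, -0.3], "spin": 0}, {"xyz": [0, 0, -0.5], "spin": 0}, {"xyz": [0, 0, -0.4], "spin": 0}], gripper=0)

```text
time: 16.45
tool_pos: [441.5, 341.2, 119.7]
tcp_rot: [3.141, -0.0, 1.753]
contact_force: [0.0, -0.3, -2.2]
grip_width: 37.8
finger_force: 30.0
```

jog_arm(targets=[{"xyz": [-0.339, 0.365, 0], "spin": 0}, {"xyz": [-0.339, 0.365, 0], "spin": 0}, {"xyz": [-0.339, 0.365, 0], "spin": 0}, {"xyz": [-0.34, 0.366, 0], "spin": 0}, {"xyz": [0, 0, 0.1], "spin": 0}, {"xyz": [0, 0, 0.4], "spin": 0}, {"xyz": [0, 0, 0.25], "spin": 0}, {"xyz": [0, 0, 0.15], "spin": 0}, {"xyz": [0, 0, 0.12], "spin": 0}, {"xyz": [0, 0, 0], "spin": 0}])

```text
time: 17.7
tool_pos: [576.0, 255.8, 37.2]
tcp_rot: [3.141, -0.0, 1.753]
contact_force: [-0.1, 0.4, -1.0]
grip_width: 38.2
finger_force: 30.0
```

jog_arm(targets=[{"xyz": [0, 0, 0.005], "spin": 0}, {"xyz": [0, 0, 0], "spin": 0}, {"xyz": [0, 0, 0], "spin": 0}, {"xyz": [0, 0, 0], "spin": 0}, {"xyz": [0, 0, -0.3], "spin": 0}, {"xyz": [0, 0, -0.6], "spin": 0}, {"xyz": [0, 0, -0.2], "spin": 0}, {"xyz": [-0.048, -0.465, 0], "spin": 0}, {"xyz": [-0.048, -0.465, 0], "spin": 0}, {"xyz": [-0.048, -0.464, 0], "spin": 0}], gripper=100)

```text
time: 18.95
tool_pos: [466.8, 223.5, 124.1]
tcp_rot: [-3.141, 0.0, 1.753]
contact_force: [0.8, 0.1, -0.8]
grip_width: 92.0
finger_force: 0.0
```

jog_arm(targets=[{"xyz": [0, 0, 0.1], "spin": 0}, {"xyz": [0, 0, 0.4], "spin": 0}, {"xyz": [0, 0, 0.4], "spin": 0}, {"xyz": [0, 0, 0.28], "spin": 0}, {"xyz": [0, 0, 0.1], "spin": 0}, {"xyz": [0, 0, 0], "spin": 0}, {"xyz": [0, 0, 0], "spin": 0}, {"xyz": [0, 0, 0], "spin": 0}, {"xyz": [0, 0, 0], "spin": 0}, {"xyz": [0, 0, 0], "spin": 0}])

```text
time: 20.2
tool_pos: [468.5, 224.1, 22.6]
tcp_rot: [3.141, -0.0, 1.753]
contact_force: [0.7, -0.1, -0.1]
grip_width: 92.0
finger_force: 0.0
```

jog_arm(targets=[{"xyz": [0, 0, 0], "spin": 0}, {"xyz": [0, 0, 0], "spin": 0}, {"xyz": [0, 0, 0], "spin": 0}, {"xyz": [0, 0, 0], "spin": 0}, {"xyz": [0, 0, 0], "spin": 0}, {"xyz": [0, 0, 0], "spin": 0}, {"xyz": [0, 0, 0], "spin": 0}, {"xyz": [0, 0, -0.3], "spin": 0}, {"xyz": [0, 0, -0.5], "spin": 0}, {"xyz": [0, 0, -0.4], "spin": 0}], gripper=0)

```text
time: 21.45
tool_pos: [468.3, 224.0, 119.4]
tcp_rot: [3.142, -0.0, 1.753]
contact_force: [-0.3, 0.6, -2.9]
grip_width: 31.3
finger_force: 30.0
```

jog_arm(targets=[{"xyz": [-0.16, 0.35, 0], "spin": 0}, {"xyz": [-0.16, 0.35, 0], "spin": 0}, {"xyz": [-0.16, 0.35, 0], "spin": 0}, {"xyz": [-0.16, 0.352, 0], "spin": 0}, {"xyz": [0, 0, 0.1], "spin": 0}, {"xyz": [0, 0, 0.4], "spin": 0}, {"xyz": [0, 0, 0.25], "spin": 0}, {"xyz": [0, 0, 0.15], "spin": 0}, {"xyz": [0, 0, 0.12], "spin": 0}, {"xyz": [0, 0, 0], "spin": 0}])

```text
time: 22.7
tool_pos: [588.0, 194.2, 36.9]
tcp_rot: [3.141, -0.0, 1.753]
contact_force: [0.3, 0.4, -1.7]
grip_width: 31.2
finger_force: 30.0
```

Seated with no upward push. I'll release, go straight up and back off so the cameras can see the rail.

jog_arm(targets=[{"xyz": [0, 0, 0.005], "spin": 0}, {"xyz": [0, 0, 0], "spin": 0}, {"xyz": [0, 0, 0], "spin": 0}, {"xyz": [0, 0, 0], "spin": 0}, {"xyz": [0, 0, -0.3], "spin": 0}, {"xyz": [0, 0, -0.6], "spin": 0}, {"xyz": [0, 0, -0.6], "spin": 0}, {"xyz": [0.2, -0.4, -0.2], "spin": 0}, {"xyz": [0.3, -0.5, 0], "spin": 0}, {"xyz": [0.3, -0.5, 0], "spin": 0}], gripper=100)

```text
time: 23.95
tool_pos: [465.1, 236.9, 172.7]
tcp_rot: [3.141, -0.0, 1.752]
contact_force: [-0.5, 0.5, 0.4]
grip_width: 91.7
finger_force: 0.0
```

jog_arm(targets=[{"xyz": [0.4, -0.2, 0], "spin": 0}, {"xyz": [0.4, -0.2, 0], "spin": 0}, {"xyz": [0.4, -0.2, 0], "spin": 0}, {"xyz": [0.4, -0.2, 0], "spin": 0}, {"xyz": [0.4, -0.2, 0], "spin": 0}, {"xyz": [0, 0, 0], "spin": 0}, {"xyz": [0, 0, 0], "spin": 0}, {"xyz": [0, 0, 0], "spin": 0}, {"xyz": [0, 0, 0], "spin": 0}, {"xyz": [0, 0, 0], "spin": 0}])

```text
time: 25.2
tool_pos: [358.9, 379.1, 172.3]
tcp_rot: [3.142, -0.0, 1.752]
contact_force: [0.4, -0.1, -0.1]
grip_width: 91.8
finger_force: 0.0
```

Run:
```python
from plant import bot
import cv2,numpy as np
a=bot.capture("top")[125:235,180:360];b=bot.capture("scene")[140:250,200:380]
cv2.imwrite("pics/t3.png",cv2.resize(np.hstack([a,b]),None,fx=2.2,fy=2.2,interpolation=cv2.INTER_CUBIC))
```

```text
(no output)
```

View pics/t3.png

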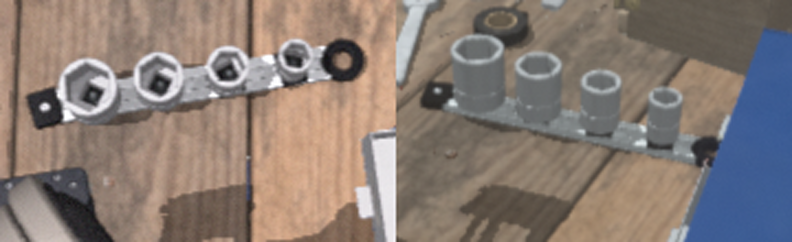

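All four sockets stand upright on their studs, at (88,90), (158,80), (227,68) and (296,58) in the top crop. The smallest is beside the eyelet at (343,60), and all of them sit down on the plates. I'm handing the job in.

```bash
python3 -c "
from plant import bot
print(bot.close_job())"
```

```text
the job is handed in; nothing more can be done
None
```

The job is handed in: all four sockets are on the rail studs in order of size, smallest beside the eyelet, and look upright and fully seated in the last pictures (the hand-in gave no verdict).

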